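# Count to the third gap of the spice rack and push the tin in

## Task

Find the third gap of the wooden spice rack, counting every gap, full or empty, from the end with the ball on its post: run a fingertip (fingers together) along the top of the rack's back rail, in touch with the wood, from the first gap over the second to the third, and lift off. Then push the loose spice tin that stands in front of the rack along the worktop into that third gap until it rests against the back board, and leave it there. Only push it, never lift or tip it, and leave the two tins already in the rack, the salt shaker and the tealight where they are.

Things in the scene. Friction and masses are not known exactly. Their poses are not given: they have to be found in the camera images.
- rack: light wooden divider rack, 288 mm long, fixed to the worktop, no floor: a back board topped by a rail, and five dividers reaching from it towards the robot that make four gaps, open to the robot and above. Origin on the worktop under the middle of the rail; x points from the robot side to the back, y along the rail to the robot's left, z up. The two outer gaps hold a tin each, the two middle ones are empty
- rail_top (a point): middle of the top of the rack's back rail: rail 288 mm long (rack y), 22 mm wide (rack x -11 to +11 mm), flat top 60 mm above the worktop, rounded edges. Axes as the rack's. Behind it a wall cabinet hangs over the worktop: underside 0.43 m up, handles reach to 0.547 m ahead of the robot's base; keep the wrist clear of it, leaning back if need be
- board_face (a point): middle of the back board's front face, on the worktop, at rack x = -7 mm. Dividers: 8 mm thick, 36 mm high, at rack y = -136, -68, 0, 68, 136 mm, rounded front ends at rack x = -41 mm. Gaps 60 mm clear, centres at rack y = -102, -34, 34, 102 mm. A tin fully home has its centre at rack x = -31 mm and sticks out 14 mm past the dividers. Axes as the rack's
- ball (a point): centre of the wooden ball (26 mm diameter, 74 mm above the worktop) on the fixed round post at one end of the rack, 155 mm from its middle; the post at the other end is flat-topped, 60 mm high. The ball may be at the left or right end; gaps are counted from it, so the third gap's centre is 34 mm from the rack's middle, on the side away from the ball
- spice_tin_center (a point): round brushed-steel spice tin, 48 mm diameter, 45 mm high, solid, stands loose on the worktop; point at its centre (half-way up, 22.5 mm above the worktop). The tin to push: in front of the rack at rack x -108 to -96 mm, y -60 to 40 mm. Weighs 80 to 170 g, slides with ordinary friction
- left_tin_center (a point): round brushed-steel spice tin, 48 mm diameter, 45 mm high, solid, stands loose on the worktop; point at its centre (half-way up, 22.5 mm above the worktop). It fills the leftmost gap; leave it
- right_tin_center (a point): round brushed-steel spice tin, 48 mm diameter, 45 mm high, solid, stands loose on the worktop; point at its centre (half-way up, 22.5 mm above the worktop). It fills the rightmost gap; leave it
- salt_center (a point): salt shaker of glass with a grey cap, 44 mm diameter, 90 mm high, loose, stands left of the rack, about 200 mm from its middle; point half-way up; leave it
- tealight_center (a point): tealight candle in a metal cup, 38 mm diameter, 16 mm high, loose, lies right of the rack, about 205 mm from its middle; point half-way up; leave it
Not all that is in view belongs to the job. What is shaped like the part that bears spice_tin_center but blue is not meant. Leave any orange look-alike of the part that bears ball alone.

How it is judged (in metres and radians):
On the way, in this order (a step that is already met when the one before it is completed fails the run):
1. closed fingertips touch the top of the rail at the first gap (contact force between the fingers and rack above 0.2 N and z of the grasp point in the frame of rack above 0.055 m and x of the grasp point in the frame of rack between -0.035 and 0.035 m and ((y of ball in the frame of rack above 0 m and y of the grasp point in the frame of rack between 0.088 and 0.116 m) or (y of ball in the frame of rack below 0 m and y of the grasp point in the frame of rack between -0.116 and -0.088 m))).
2. closed fingertips touch the top of the rail at the divider between the first and second gaps (contact force between the fingers and rack above 0.2 N and z of the grasp point in the frame of rack above 0.055 m and x of the grasp point in the frame of rack between -0.035 and 0.035 m and ((y of ball in the frame of rack above 0 m and y of the grasp point in the frame of rack between 0.054 and 0.082 m) or (y of ball in the frame of rack below 0 m and y of the grasp point in the frame of rack between -0.082 and -0.054 m))).
3. closed fingertips touch the top of the rail at the second gap (contact force between the fingers and rack above 0.2 N and z of the grasp point in the frame of rack above 0.055 m and x of the grasp point in the frame of rack between -0.035 and 0.035 m and ((y of ball in the frame of rack above 0 m and y of the grasp point in the frame of rack between 0.02 and 0.048 m) or (y of ball in the frame of rack below 0 m and y of the grasp point in the frame of rack between -0.048 and -0.02 m))).
4. closed fingertips touch the top of the rail at the divider between the second and third gaps (contact force between the fingers and rack above 0.2 N and z of the grasp point in the frame of rack above 0.055 m and x of the grasp point in the frame of rack between -0.035 and 0.035 m and ((y of ball in the frame of rack above 0 m and y of the grasp point in the frame of rack between -0.014 and 0.014 m) or (y of ball in the frame of rack below 0 m and y of the grasp point in the frame of rack between -0.014 and 0.014 m))).
5. closed fingertips touch the top of the rail at the third gap (contact force between the fingers and rack above 0.2 N and z of the grasp point in the frame of rack above 0.055 m and x of the grasp point in the frame of rack between -0.035 and 0.035 m and ((y of ball in the frame of rack above 0 m and y of the grasp point in the frame of rack between -0.048 and -0.02 m) or (y of ball in the frame of rack below 0 m and y of the grasp point in the frame of rack between 0.02 and 0.048 m))).
6. the spice tin is home in the third gap from the ball (x of spice_tin_center in the frame of rack between -0.037 and -0.026 m and ((y of ball in the frame of rack above 0 m and y of spice_tin_center in the frame of rack between -0.044 and -0.024 m) or (y of ball in the frame of rack below 0 m and y of spice_tin_center in the frame of rack between 0.024 and 0.044 m)) and angle between spice_tin_center's own z axis and vertical below 0.1 rad and height (world z) of spice_tin_center below 0.027 m), for 0.2 s.
At the end, for the whole second after the job is handed in: The spice tin stands upright (within 0.1 rad) on the worktop in the third gap from the ball, its centre within 10 mm of the gap's middle and 26 to 37 mm in front of the rail's centre line (home is 31 mm, so up to about 6 mm from the back board) (all of step 6); the robot touches nothing.
It fails at once if the spice tin is lifted off the worktop (height (world z) of spice_tin_center above 0.034 m).
It fails at once if the spice tin is tipped (angle between spice_tin_center's own z axis and vertical above 0.35 rad).
It fails at once if a tin already in the rack is moved by more than 12 mm (distance of any of left_tin_center, right_tin_center from where it was at the start of the episode above 0.012 m).
It fails at once if the salt shaker or the tealight is moved by more than 20 mm (distance of any of salt_center, tealight_center from where it was at the start of the episode above 0.02 m).
It also fails if it takes over 69 s, if anything falls off the work surface, if the arm or the gripper's body presses on something with over 40 N, if the wrist force passes 120 N, or if a joint passes its speed limit or range.

## Robot

A 6-joint arm with a two-finger parallel gripper is mounted at the origin on a cart in front of the work surface, level with it; the furniture and walls round the work are solid. World frame = base frame: x ahead of the robot, y to its left, z up, the work surface at z = 0. Lengths are in mm, angles in rad, forces in N, time in s.
With the tool pointing down it reaches from about 400 to 925 mm from the base axis. Payload 12.5 kg.
Tool frame: the origin (TCP) lies on the centre line of the jaws, within the pads' length; the fingertips stand 14 mm ahead of it and the grasp point (between the pads) lies 5 mm behind it; z points along the fingers, x is the direction in which the jaws open and shut, and the axes are right-handed (so a half turn about z gives the same grasp; the last joint's range is limited). The gripper opens to 95 mm and grips with 3 to 60 N. Pads are 20 mm wide; open, the fingers measure 119 mm over their backs; the gripper's body (75 mm by 180 mm) begins 59 mm behind the grasp point.
Start: joints at [1.162, 0.491, 1.559, -0, 1.092, -0.106], TCP at [186.354, 596.588, 228.661] pointing down, gripper open.
Joint ranges: [-3.1, 3.1], [-0.84, 2.19], [0.05, 2.79], [-1.13, 4.28], [0.06, 2.93], [-2.69, 2.69]. Speed limits (rad/s): [2.22, 2.22, 2.79, 3.14, 3.14, 3.14].

## Interface

Orientations are given as [roll, pitch, yaw] about the fixed x, y, z axes, in that order (R = Rz(yaw) Ry(pitch) Rx(roll)).
In Python, from cell import state, read_camera, job_done gives the robot as it stands.
- The arm moves only by the shell command python3 -m handwheel 'ROWS'. ROWS is JSON, a list of rows, each an object of numbers: "hand": the finger opening in m, from 0 to 0.0951; "x", "y", "z": the shift along the world's x, y, z in m; "spin": the turn about the world's z in units of 5 degrees (1.0 is 5 degrees). In form: [{"hand": .., "x": .., "y": .., "z": .., "spin": ..}, ...]. A call has 1 to 20 rows; each row is the pose to reach, as a shift and turn from the pose commanded when the call began; what a row does not reach only later rows make up. A row lasts 1/12 s, in which the tool goes at most 41.7 mm and 7.16 degrees, less where a joint would pass 70% of its speed; a pose out of reach is approached as far as the arm can. A call with a gripper value outside its range is refused whole. The fingers move at their own pace and stop on an object; the grip force is fixed at half the most. Time passes only in rows, so rows that repeat a pose let the fingers close. It gives the time, the measured TCP pose, the force and the opening at its end, in the units of the state.
- state(): the state, without advancing time (a new reading comes with each control period).
- read_camera(name): name is "scene" or "top"; returns a dict with "img" (400x640x3 uint8, red, green, blue), "fx", "fy", "cx", "cy" (pixels), "T" (4x4, takes a point from camera to world coordinates). Camera axes: x right, y down, z forward; pixel columns grow to the right and rows downward; lengths in mm; the calibration is good to about 2 mm. A picture is of the moment at which its call begins. There is no depth.
- job_done(): hands the job in, once; it reports no verdict.
The state is a dict: "t": time; "joints": joint angles; "qvel": joint speeds; "tau": joint torques, N m; "eef_pos": TCP position; "tcp_rot": TCP orientation; "ft_force": force on the tool from outside, world axes, zero at the start; "moment": the same for the moment, N m; "opening": opening from 0.0 (shut) to 1.0 (fully open).
Only numpy, scipy, OpenCV 4.12 (cv2) and the standard library are available. Lean on these libraries where they do the work, as an engineer would, in place of code of your own. Each camera call takes 0.05 s, during which the arm holds its last target. There are 200 camera calls.

## Working session

There is one attempt and no reset: what is moved stays moved. The work goes in short steps, Python scripts to look and compute and a shell command to move; the robot and the scene stay as the last step left them, time stands still between calls to the robot, and variables do not carry over. Pictures are saved under pics/ and viewed, about 8 in all and at most 12, crops included, and the job is handed in when it is done.

```bash
ls; mkdir -p pics
python3 - <<'E'
from cell import state, read_camera
import cv2, numpy as np
for n in("scene","top"):
    c=read_camera(n); cv2.imwrite(f"pics/{n}0.png",c["img"][:,:,::-1]); np.savez(f"{n}0.npz",**c)
    print(n,c["fx"],c["fy"],c["cx"],c["cy"],np.round(c["T"],3).tolist())
s=state();print(s)
E
```

```text
pics
scene 430.4955144621224 430.4955144621224 324.8910011705945 204.37898262031663 [[0.691, -0.318, 0.649, -262.101], [-0.722, -0.27, 0.637, -905.163], [-0.027, -0.909, -0.416, 491.202], [0.0, 0.0, 0.0, 1.0]]
top 424.8519118988639 424.8519118988639 316.3037457653888 197.8509449017349 [[0.014, -0.987, 0.16, 213.988], [-1.0, -0.011, 0.023, -304.842], [-0.021, -0.16, -0.987, 1150.121], [0.0, 0.0, 0.0, 1.0]]
{'t': 0.1, 'joints': array([ 1.16237156e+00,  4.91509995e-01,  1.55935249e+00, -3.73044924e-06,
        1.09169432e+00, -1.05585226e-01]), 'qvel': array([ 0.00165021, -0.00121616, -0.00159723,  0.00034453, -0.00240296,
        0.00086994]), 'tau': array([ 2.49443648e-03, -6.13620687e+01, -2.58605146e+01,  6.94087031e-02,
        4.69418638e-02, -1.74503816e-05]), 'eef_pos': array([186.29252413, 596.39989941, 228.12592114]), 'tcp_rot': array([-3.14149433e+00,  9.59131379e-04,  1.26795856e+00]), 'ft_force': array([ 0.01044414,  0.53192638, -0.06654451]), 'moment': array([-0.02133092,  0.05179933, -0.01921891]), 'opening': 1.003975114409756}
```

View pics/scene0.png

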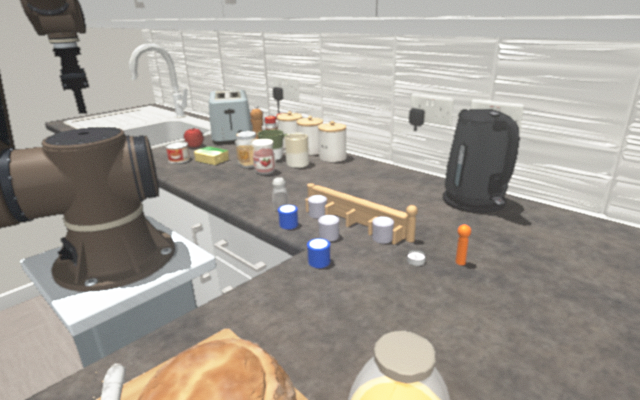

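View pics/top0.png

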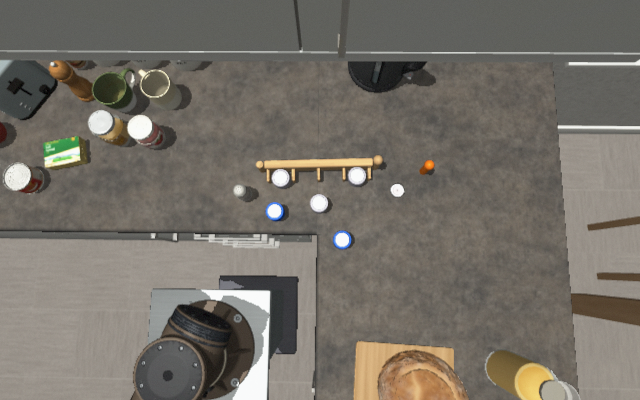

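The scene view shows the wooden ball at (411,210) on the right end, and the flat post at the left end (310,188). The steel tin is at (329,229) in the scene view and (319,203) in the top view. Decoys are the blue tins at top (275,211) and (342,240), and the orange ball post at scene (464,232). I'll enlarge the top view to confirm this and measure.

```bash
cat > h.py <<'E'
import numpy as np, cv2
def ray(c,u,v,z):
    d=c["T"][:3,:3]@np.array([(u-c["cx"])/c["fx"],(v-c["cy"])/c["fy"],1]); o=c["T"][:3,3]
    return o+d*(z-o[2])/d[2]
def proj(c,p):
    q=c["T"][:3,:3].T@(np.array(p)-c["T"][:3,3]); return np.round([c["fx"]*q[0]/q[2]+c["cx"],c["fy"]*q[1]/q[2]+c["cy"]],1)
E
python3 - <<'E'
import cv2,numpy as np
a=cv2.imread("pics/top0.png")[145:255,230:440]; a=cv2.resize(a,None,fx=3.8,fy=3.8,interpolation=cv2.INTER_CUBIC)
b=cv2.imread("pics/scene0.png")[170:280,260:480][:45+30]; b=cv2.resize(b,(798,int(75*798/220)),interpolation=cv2.INTER_CUBIC)
a=a[:320]
cv2.imwrite("pics/crop1.png",np.vstack([a,b]))
E
```

```text
(no output)
```

View pics/crop1.png

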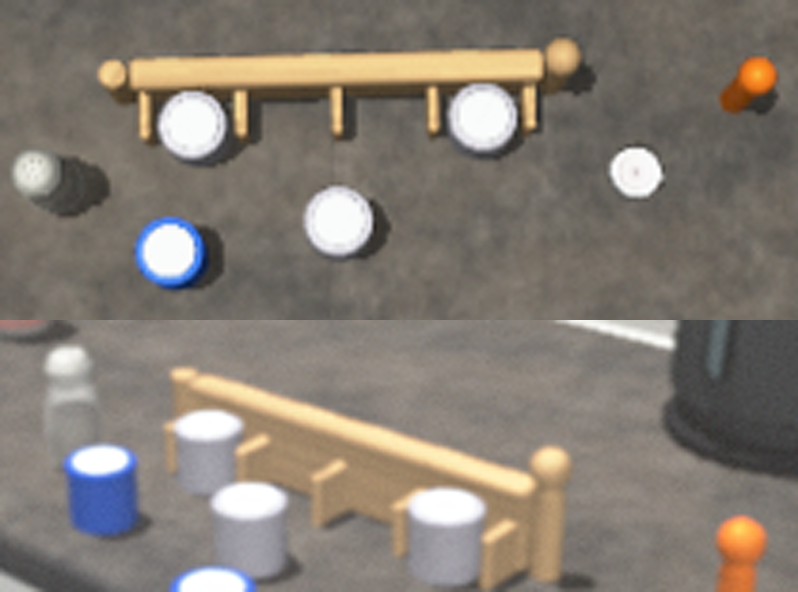

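Confirmed: the ball is at the right end (crop 563,56), with a flat post at the left (113,73), so the third gap is at rack y=+34, between the middle divider and the one left of it. The steel tin is at crop (339,221).

Run:
```python
import numpy as np,cv2
from h import *
from scipy.optimize import least_squares
t=dict(np.load("top0.npz")); s=dict(np.load("scene0.npz"))
f=lambda x,y:(x/3.8+230-.4,y/3.8+145-.4); g=lambda x,y:(x*220/798+260-.4,(y-320)*220/798+170-.4)
P={'ball':(f(563,56),74),'post':(f(113,73),60),'tin':(f(339,221),45),'left':(f(192,125),45),'right':(f(482,117),45),'salt':(f(37,174),90),'tea':(f(636,172),16),'blueL':(f(170,252),45),'blueR':((342,239.5),45),
'div0':(f(337,133),36),'div68':(f(241,137),36),'div-68':(f(433,131),36)}
S={'ball':(g(550,466),74),'tin':(g(250,501),45),'left':(g(209,426),45),'right':(g(446,508),45),'post':(g(184,374),60)}
for k,(uv,z) in P.items(): print(k,np.round(ray(t,*uv,z)[:2],1), np.round(ray(s,*S[k][0],S[k][1])[:2],1) if k in S else '')
b=ray(t,*P['ball'][0],74);p=ray(t,*P['post'][0],60);d=p-b
print(np.hypot(*d[:2]), np.degrees(np.arctan2(-d[0],d[1])),(b+p)/2)
# rail edge lines in top image
im=t["img"].astype(int)
for u in range(270,372,12):
    col=im[150:185,u]; print(u,[int(c[0]) for c in col[5:25]])
```

```text
ball [ 491.3 -438.4] [ 491.9 -434.8]
post [ 480.  -128.1] [ 476.7 -127.4]
tin [ 380.  -286.3] [ 377.9 -287.2]
left [ 446.8 -182.5] [ 444.9 -184.2]
right [ 454.5 -385.2] [ 450.9 -387.2]
salt [402.8 -84.3] 
tea [ 421.9 -496.6] 
blueL [ 357.  -169.7] 
blueR [ 284.4 -347.7] 
div0 [ 443.9 -283.9] 
div68 [ 440.4 -216.3] 
div-68 [ 446.  -351.4] 
310.5149623063737 2.080732198406601 [ 485.65831277 -283.22244669   67.        ]
270 [111, 111, 114, 121, 123, 171, 232, 240, 241, 238, 232, 225, 197, 128, 78, 75, 73, 68, 69, 69]
282 [104, 105, 107, 113, 99, 194, 237, 241, 236, 235, 233, 222, 165, 89, 187, 209, 237, 248, 250, 250]
294 [115, 114, 114, 108, 114, 221, 241, 240, 236, 235, 235, 218, 155, 125, 189, 208, 210, 210, 214, 220]
306 [112, 108, 106, 108, 165, 234, 243, 243, 239, 235, 234, 213, 137, 82, 80, 72, 59, 90, 104, 108]
318 [110, 107, 104, 106, 194, 237, 244, 244, 236, 234, 231, 195, 136, 219, 240, 237, 236, 238, 240, 243]
330 [105, 104, 103, 108, 213, 241, 243, 243, 239, 238, 227, 170, 100, 77, 78, 61, 89, 97, 101, 104]
342 [105, 105, 106, 154, 228, 243, 243, 242, 242, 240, 223, 151, 97, 137, 148, 140, 143, 139, 138, 143]
354 [106, 103, 103, 194, 235, 242, 242, 242, 243, 242, 213, 129, 182, 215, 217, 242, 249, 249, 250, 250]
366 [108, 111, 121, 201, 235, 241, 240, 241, 245, 239, 193, 112, 78, 76, 73, 88, 95, 75, 67, 78]
```

Rack origin is about (484,-283) with yaw about 2.1°, and the ball side is at -y. Top and scene views agree to about 4 mm. Next I move over, closing the fingers and turning the jaws along the rail.

```bash
python3 -m handwheel '[{"hand":0,"x":0.04,"y":0,"z":0,"spin":1},{"hand":0,"x":0.08,"y":0,"z":0,"spin":2},{"hand":0,"x":0.12,"y":-0.01,"z":0,"spin":3},{"hand":0,"x":0.16,"y":-0.02,"z":0,"spin":3.9},{"hand":0,"x":0.2,"y":-0.03,"z":0,"spin":3.9},{"hand":0,"x":0.24,"y":-0.04,"z":0,"spin":3.9},{"hand":0,"x":0.26,"y":-0.07,"z":0,"spin":3.9},{"hand":0,"x":0.26,"y":-0.11,"z":0,"spin":3.9},{"hand":0,"x":0.26,"y":-0.15,"z":0,"spin":3.9},{"hand":0,"x":0.26,"y":-0.19,"z":0,"spin":3.9},{"hand":0,"x":0.26,"y":-0.23,"z":0,"spin":3.9},{"hand":0,"x":0.26,"y":-0.27,"z":0,"spin":3.9},{"hand":0,"x":0.26,"y":-0.31,"z":0,"spin":3.9},{"hand":0,"x":0.26,"y":-0.35,"z":0,"spin":3.9},{"hand":0,"x":0.26,"y":-0.39,"z":0,"spin":3.9},{"hand":0,"x":0.26,"y":-0.43,"z":0,"spin":3.9},{"hand":0,"x":0.26,"y":-0.47,"z":0,"spin":3.9},{"hand":0,"x":0.26,"y":-0.51,"z":0,"spin":3.9},{"hand":0,"x":0.26,"y":-0.55,"z":0,"spin":3.9},{"hand":0,"x":0.26,"y":-0.59,"z":0,"spin":3.9}]'; python3 -c "
from cell import state; print(state()['joints'])"
```

```text
t: 1.77
eef_pos: [445.8, 4.8, 228.7]
tcp_rot: [3.142, -0.0, 1.608]
ft_force: [2.0, 0.8, 0.2]
opening: 0.007
[-1.37688669e-01  2.36637179e-01  1.97607212e+00  1.44733526e-04
  9.28853193e-01 -1.74626399e+00]
```

```bash
python3 -m handwheel '[{"hand":0,"x":0,"y":-0.04,"z":0,"spin":0},{"hand":0,"x":0,"y":-0.08,"z":0,"spin":0},{"hand":0,"x":0,"y":-0.12,"z":0,"spin":0},{"hand":0,"x":0,"y":-0.16,"z":0,"spin":0},{"hand":0,"x":0,"y":-0.2,"z":0,"spin":0},{"hand":0,"x":0,"y":-0.24,"z":0,"spin":0},{"hand":0,"x":0,"y":-0.28,"z":0,"spin":0},{"hand":0,"x":0.005,"y":-0.32,"z":0,"spin":0},{"hand":0,"x":0.015,"y":-0.355,"z":-0.01,"spin":0},{"hand":0,"x":0.03,"y":-0.38,"z":-0.03,"spin":0},{"hand":0,"x":0.04,"y":-0.392,"z":-0.06,"spin":0},{"hand":0,"x":0.0415,"y":-0.392,"z":-0.09,"spin":0},{"hand":0,"x":0.0415,"y":-0.392,"z":-0.118,"spin":0},{"hand":0,"x":0.0415,"y":-0.392,"z":-0.118,"spin":0},{"hand":0,"x":0.0415,"y":-0.392,"z":-0.118,"spin":0}]'
python3 - <<'E'
from cell import state, read_camera
import cv2, numpy as np
from h import *
s=state();print(s['joints'],s['ft_force'],s['eef_pos'])
o=[]
for n in("scene","top"):
    c=read_camera(n); cv2.imwrite(f"pics/{n}1.png",c["img"][:,:,::-1])
    e=s['eef_pos']; p=proj(c,e+[0,0,-14]); print(n,p)
    if n=="scene": k=c["img"][100:280,280:480,::-1]; o.append(cv2.resize(k,(600,540)))
cv2.imwrite("pics/crop2.png",o[0])
E
```

```text
t: 3.02
eef_pos: [487.5, -385.1, 109.8]
tcp_rot: [-3.14, -0.002, 1.608]
ft_force: [-0.1, 0.4, 0.6]
opening: 0.003
[-7.74885071e-01  6.20536789e-01  1.68105722e+00  1.07416832e-04
  8.43081099e-01 -2.38329100e+00] [-0.12739055  0.40005411  0.56332675] [ 487.46299723 -385.05868212  109.81430195]
scene [392.1 195.8]
top [357.8 158.5]
```

View pics/crop2.png

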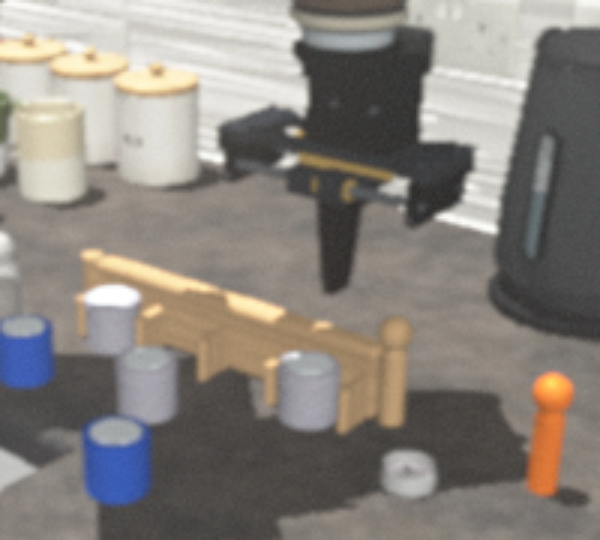

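The closed fingertip is at crop (336,288), as projected, above the rail at the first gap. Now I lower towards contact.

```bash
python3 -m handwheel '[{"hand":0,"x":0,"y":0,"z":-0.02,"spin":0},{"hand":0,"x":0,"y":0,"z":-0.032,"spin":0},{"hand":0,"x":0,"y":0,"z":-0.034,"spin":0},{"hand":0,"x":0,"y":0,"z":-0.035,"spin":0},{"hand":0,"x":0,"y":0,"z":-0.036,"spin":0},{"hand":0,"x":0,"y":0,"z":-0.037,"spin":0},{"hand":0,"x":0,"y":0,"z":-0.037,"spin":0}]'
```

```text
t: 3.7
eef_pos: [488.1, -385.7, 74.3]
tcp_rot: [3.141, 0.001, 1.608]
ft_force: [-0.2, 0.6, 1.6]
opening: 0.003
```

```bash
python3 -m handwheel '[{"hand":0,"x":0,"y":0,"z":-0.001,"spin":0},{"hand":0,"x":0,"y":0,"z":-0.001,"spin":0},{"hand":0,"x":0,"y":0,"z":-0.002,"spin":0},{"hand":0,"x":0,"y":0,"z":-0.002,"spin":0}]'
```

```text
t: 4.03
eef_pos: [488.2, -385.7, 74.2]
tcp_rot: [3.14, 0.001, 1.608]
ft_force: [-5.1, 4.7, 21.5]
opening: 0.003
```

```bash
python3 -m handwheel '[{"hand":0,"x":0,"y":0,"z":0.0008,"spin":0},{"hand":0,"x":0,"y":0.004,"z":0.0008,"spin":0},{"hand":0,"x":0,"y":0.01,"z":0.0008,"spin":0},{"hand":0,"x":-0.001,"y":0.016,"z":0.0008,"spin":0},{"hand":0,"x":-0.001,"y":0.022,"z":0.0008,"spin":0},{"hand":0,"x":-0.001,"y":0.028,"z":0.0008,"spin":0},{"hand":0,"x":-0.001,"y":0.034,"z":0.0008,"spin":0},{"hand":0,"x":-0.001,"y":0.034,"z":0.0008,"spin":0}]'
```

```text
t: 4.7
eef_pos: [487.9, -352.1, 74.3]
tcp_rot: [3.139, 0.003, 1.609]
ft_force: [1.3, -0.3, 10.6]
opening: 0.006
```

```bash
python3 -m handwheel '[{"hand":0,"x":0,"y":0.006,"z":0,"spin":0},{"hand":0,"x":-0.001,"y":0.012,"z":0,"spin":0},{"hand":0,"x":-0.001,"y":0.018,"z":0,"spin":0},{"hand":0,"x":-0.001,"y":0.024,"z":0,"spin":0},{"hand":0,"x":-0.001,"y":0.03,"z":0,"spin":0},{"hand":0,"x":-0.001,"y":0.034,"z":0,"spin":0},{"hand":0,"x":-0.001,"y":0.034,"z":0,"spin":0},{"hand":0,"x":-0.002,"y":0.04,"z":0,"spin":0},{"hand":0,"x":-0.002,"y":0.046,"z":0,"spin":0},{"hand":0,"x":-0.002,"y":0.052,"z":0,"spin":0},{"hand":0,"x":-0.003,"y":0.058,"z":0,"spin":0},{"hand":0,"x":-0.003,"y":0.064,"z":0,"spin":0},{"hand":0,"x":-0.003,"y":0.068,"z":0,"spin":0},{"hand":0,"x":-0.003,"y":0.068,"z":0,"spin":0}]'
```

```text
t: 5.87
eef_pos: [485.1, -284.3, 74.3]
tcp_rot: [3.138, 0.003, 1.609]
ft_force: [2.2, -1.2, 11.9]
opening: 0.003
```

```bash
python3 -m handwheel '[{"hand":0,"x":0,"y":0.006,"z":0,"spin":0},{"hand":0,"x":-0.001,"y":0.012,"z":0,"spin":0},{"hand":0,"x":-0.001,"y":0.018,"z":0,"spin":0},{"hand":0,"x":-0.001,"y":0.024,"z":0,"spin":0},{"hand":0,"x":-0.001,"y":0.03,"z":0,"spin":0},{"hand":0,"x":-0.001,"y":0.034,"z":0,"spin":0},{"hand":0,"x":-0.001,"y":0.034,"z":0,"spin":0}]'
```

```text
t: 6.45
eef_pos: [484.2, -250.3, 74.3]
tcp_rot: [3.138, 0.003, 1.609]
ft_force: [1.5, -1.0, 12.5]
opening: 0.002
```

Now lift off, open the fingers to 62 mm and hover over the steel tin at about (379.5,-286.5).

```bash
python3 -m handwheel '[{"hand":0,"x":0,"y":0,"z":0.03,"spin":0},{"hand":0,"x":0,"y":0,"z":0.06,"spin":0},{"hand":0.062,"x":-0.02,"y":-0.01,"z":0.08,"spin":0},{"hand":0.062,"x":-0.05,"y":-0.02,"z":0.08,"spin":0},{"hand":0.062,"x":-0.08,"y":-0.036,"z":0.08,"spin":0},{"hand":0.062,"x":-0.105,"y":-0.036,"z":0.08,"spin":0},{"hand":0.062,"x":-0.105,"y":-0.036,"z":0.08,"spin":0},{"hand":0.062,"x":-0.105,"y":-0.036,"z":0.05,"spin":0},{"hand":0.062,"x":-0.105,"y":-0.036,"z":0.05,"spin":0},{"hand":0.062,"x":-0.105,"y":-0.036,"z":0.05,"spin":0}]'
python3 - <<'E'
from cell import state, read_camera
import cv2, numpy as np
from h import *
s=state()
c=read_camera("scene"); k=c["img"][120:290,250:450,::-1]; cv2.imwrite("pics/crop3.png",cv2.resize(k,(800,680))[:600])
print(proj(c,s['eef_pos']+[0,0,-14]))
E
```

```text
t: 7.28
eef_pos: [377.8, -285.1, 122.2]
tcp_rot: [-3.14, -0.002, 1.608]
ft_force: [0.2, 0.3, -0.1]
opening: 0.51
[327.2 194.1]
```

View pics/crop3.png

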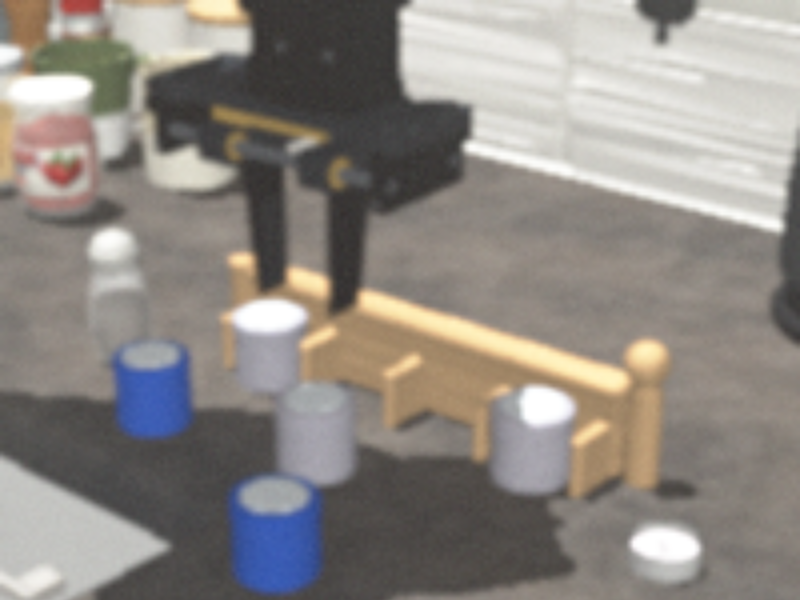

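The fingers straddle the steel tin (crop 316,430) from above and are still opening. I'll wait for them, then descend.

```bash
python3 -m handwheel '[{"hand":0.062,"x":0.001,"y":0,"z":0,"spin":0},{"hand":0.062,"x":0.001,"y":0,"z":0,"spin":0},{"hand":0.062,"x":0.001,"y":0,"z":0,"spin":0},{"hand":0.062,"x":0.001,"y":0,"z":-0.02,"spin":0},{"hand":0.062,"x":0.001,"y":0,"z":-0.04,"spin":0},{"hand":0.062,"x":0.001,"y":0,"z":-0.055,"spin":0},{"hand":0.062,"x":0.001,"y":0,"z":-0.055,"spin":0}]'
```

```text
t: 7.92
eef_pos: [378.3, -284.8, 65.8]
tcp_rot: [-3.14, -0.002, 1.608]
ft_force: [0.1, 0.7, -0.9]
opening: 0.653
```

```bash
python3 -m handwheel '[{"hand":0.062,"x":0,"y":0,"z":-0.01,"spin":0},{"hand":0.062,"x":0,"y":0,"z":-0.02,"spin":0},{"hand":0.062,"x":0,"y":0,"z":-0.03,"spin":0},{"hand":0.062,"x":0,"y":0,"z":-0.043,"spin":0},{"hand":0.062,"x":0,"y":0,"z":-0.043,"spin":0},{"hand":0.062,"x":0,"y":0,"z":-0.043,"spin":0}]'
```

```text
t: 8.42
eef_pos: [378.9, -285.4, 24.6]
tcp_rot: [-3.141, -0.001, 1.608]
ft_force: [-0.1, 0.7, 0.2]
opening: 0.654
```

```bash
python3 -m handwheel '[{"hand":0.062,"x":0,"y":0.004,"z":0,"spin":0},{"hand":0.062,"x":0,"y":0.008,"z":0,"spin":0},{"hand":0.062,"x":0,"y":0.012,"z":0,"spin":0},{"hand":0.062,"x":0,"y":0.016,"z":0,"spin":0},{"hand":0.062,"x":-0.001,"y":0.02,"z":0,"spin":0},{"hand":0.062,"x":-0.001,"y":0.024,"z":0,"spin":0},{"hand":0.062,"x":-0.001,"y":0.028,"z":0,"spin":0},{"hand":0.062,"x":-0.001,"y":0.032,"z":0,"spin":0},{"hand":0.062,"x":-0.001,"y":0.036,"z":0,"spin":0},{"hand":0.062,"x":-0.0015,"y":0.038,"z":0,"spin":0},{"hand":0.062,"x":-0.0015,"y":0.04,"z":0,"spin":0},{"hand":0.062,"x":-0.0015,"y":0.04,"z":0,"spin":0}]'
```

```text
t: 9.42
eef_pos: [377.2, -245.0, 24.4]
tcp_rot: [-3.141, -0.001, 1.608]
ft_force: [-0.1, -0.2, 0.7]
opening: 0.65
```

Centre on the tin (7 mm back), back out along the worktop, then narrow the fingers to a 30 mm cradle.

```bash
python3 -m handwheel '[{"hand":0.062,"x":0,"y":-0.004,"z":0,"spin":0},{"hand":0.062,"x":0,"y":-0.007,"z":0,"spin":0},{"hand":0.062,"x":0,"y":-0.007,"z":0,"spin":0},{"hand":0.062,"x":-0.01,"y":-0.0075,"z":0,"spin":0},{"hand":0.062,"x":-0.02,"y":-0.008,"z":0,"spin":0},{"hand":0.062,"x":-0.03,"y":-0.008,"z":0,"spin":0},{"hand":0.062,"x":-0.04,"y":-0.0085,"z":0,"spin":0},{"hand":0.062,"x":-0.044,"y":-0.0085,"z":0,"spin":0},{"hand":0.03,"x":-0.044,"y":-0.0085,"z":0,"spin":0},{"hand":0.03,"x":-0.044,"y":-0.0085,"z":0,"spin":0},{"hand":0.03,"x":-0.044,"y":-0.0085,"z":0,"spin":0},{"hand":0.03,"x":-0.044,"y":-0.0085,"z":0,"spin":0},{"hand":0.03,"x":-0.044,"y":-0.0085,"z":0,"spin":0}]'
python3 - <<'E'
from cell import state, read_camera
import cv2, numpy as np
from h import *
s=state();print(s['eef_pos'],s['opening'])
c=read_camera("scene"); k=c["img"][170:270,270:410,::-1]; k=cv2.resize(k,(420,300),interpolation=cv2.INTER_CUBIC)
d=read_camera("top"); np.savez("top2.npz",**d); np.savez("scene2.npz",**c); m=d["img"][150:225,250:390,::-1]; m=cv2.resize(m,(560,300),interpolation=cv2.INTER_CUBIC)
o=np.zeros((600,560,3),np.uint8);o[:300,:420]=k;o[300:]=m
cv2.imwrite("pics/crop4.png",o)
for z in(22.5,45): print(proj(c,[379,-253,z]),proj(d,[379,-253,z]))
E
```

```text
t: 10.5
eef_pos: [333.6, -253.9, 24.5]
tcp_rot: [3.141, 0.0, 1.609]
ft_force: [-0.1, -1.2, -0.7]
opening: 0.361
[ 333.63554487 -253.90990711   24.46285808] 0.360821467887514
[318.6 223.6] [306.5 204.2]
[318.3 215.1] [306.2 203. ]
```

View pics/crop4.png

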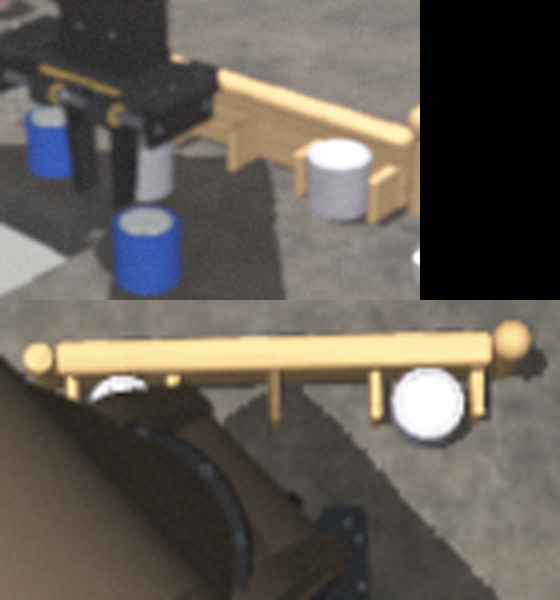

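The tin is behind the fingers, with its right edge at scene about 327 px against an expected 328. The push line is aligned with the third gap. Pushing now.

```bash
python3 -m handwheel '[{"hand":0.03,"x":0,"y":0,"z":0,"spin":0},{"hand":0.03,"x":0,"y":0,"z":0,"spin":0},{"hand":0.03,"x":0.005,"y":0,"z":0,"spin":0},{"hand":0.03,"x":0.01,"y":0,"z":0,"spin":0},{"hand":0.03,"x":0.014,"y":0,"z":0,"spin":0},{"hand":0.03,"x":0.018,"y":0.001,"z":0,"spin":0},{"hand":0.03,"x":0.022,"y":0.001,"z":0,"spin":0},{"hand":0.03,"x":0.026,"y":0.001,"z":0,"spin":0},{"hand":0.03,"x":0.03,"y":0.001,"z":0,"spin":0},{"hand":0.03,"x":0.034,"y":0.001,"z":0,"spin":0},{"hand":0.03,"x":0.038,"y":0.001,"z":0,"spin":0},{"hand":0.03,"x":0.042,"y":0.0015,"z":0,"spin":0},{"hand":0.03,"x":0.045,"y":0.0015,"z":0,"spin":0},{"hand":0.03,"x":0.045,"y":0.0015,"z":0,"spin":0}]'
python3 - <<'E'
from cell import state, read_camera
import cv2, numpy as np
from h import *
c=read_camera("scene"); k=c["img"][160:260,270:410,::-1]; cv2.imwrite("pics/crop5.png",cv2.resize(k,(700,500),interpolation=cv2.INTER_CUBIC))
e=state()['eef_pos'];print(e,[proj(c,[e[0]+29,e[1]+1,z]) for z in(0,45)])
E
```

```text
t: 11.77
eef_pos: [379.0, -252.5, 24.5]
tcp_rot: [3.141, 0.0, 1.609]
ft_force: [-0.9, -0.2, -0.3]
opening: 0.315
[ 378.67677295 -252.42315721   24.44787622] [array([326.7, 227.5]), array([326.2, 210.9])]
```

View pics/crop5.png

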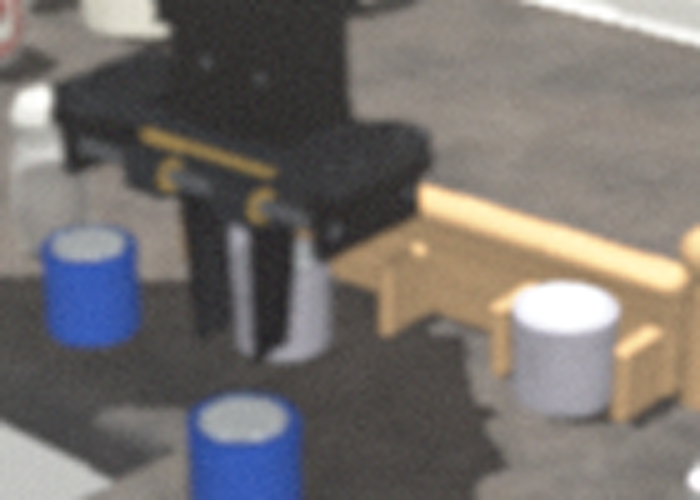

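The tin (crop centre 282, i.e. px 326.4 against a predicted 326.5) is seated in the cradle. I continue into the gap.

```bash
python3 -m handwheel '[{"hand":0.03,"x":0.004,"y":0,"z":0,"spin":0},{"hand":0.03,"x":0.008,"y":0,"z":0,"spin":0},{"hand":0.03,"x":0.012,"y":0,"z":0,"spin":0},{"hand":0.03,"x":0.016,"y":0.0005,"z":0,"spin":0},{"hand":0.03,"x":0.02,"y":0.0005,"z":0,"spin":0},{"hand":0.03,"x":0.024,"y":0.001,"z":0,"spin":0},{"hand":0.03,"x":0.028,"y":0.001,"z":0,"spin":0},{"hand":0.03,"x":0.032,"y":0.001,"z":0,"spin":0},{"hand":0.03,"x":0.035,"y":0.001,"z":0,"spin":0},{"hand":0.03,"x":0.038,"y":0.0015,"z":0,"spin":0},{"hand":0.03,"x":0.038,"y":0.0015,"z":0,"spin":0}]'
```

```text
t: 12.73
eef_pos: [416.9, -250.9, 24.4]
tcp_rot: [3.141, 0.0, 1.609]
ft_force: [-0.8, 0.2, -0.0]
opening: 0.316
```

Creep to the back board, watching the force.

```bash
python3 -m handwheel '[{"hand":0.03,"x":0.001,"y":0,"z":0,"spin":0},{"hand":0.03,"x":0.002,"y":0,"z":0,"spin":0},{"hand":0.03,"x":0.003,"y":0,"z":0,"spin":0},{"hand":0.03,"x":0.004,"y":0,"z":0,"spin":0},{"hand":0.03,"x":0.005,"y":0,"z":0,"spin":0},{"hand":0.03,"x":0.005,"y":0,"z":0,"spin":0}]'
```

```text
t: 13.23
eef_pos: [421.5, -250.9, 24.5]
tcp_rot: [3.142, -0.0, 1.608]
ft_force: [-0.8, 0.4, 0.3]
opening: 0.317
```

```bash
python3 -m handwheel '[{"hand":0.03,"x":0.001,"y":0,"z":0,"spin":0},{"hand":0.03,"x":0.002,"y":0,"z":0,"spin":0},{"hand":0.03,"x":0.002,"y":0,"z":0,"spin":0}]'
```

```text
t: 13.48
eef_pos: [423.4, -250.9, 24.4]
tcp_rot: [-3.141, -0.0, 1.608]
ft_force: [-1.4, 0.0, 0.1]
opening: 0.312
```

```bash
python3 -m handwheel '[{"hand":0.03,"x":0.001,"y":0,"z":0,"spin":0},{"hand":0.03,"x":0.001,"y":0,"z":0,"spin":0}]'
```

```text
t: 13.65
eef_pos: [423.7, -250.7, 24.4]
tcp_rot: [-3.14, -0.001, 1.608]
ft_force: [-5.4, -2.3, 1.3]
opening: 0.316
```

The force is rising at x=423.7, against 424 expected for home, so the tin is against the back board. I add a small final press, then retreat straight back and lift.

```bash
python3 -m handwheel '[{"hand":0.03,"x":0.0005,"y":0,"z":0,"spin":0},{"hand":0.03,"x":0.0005,"y":0,"z":0,"spin":0},{"hand":0.03,"x":-0.003,"y":0,"z":0,"spin":0},{"hand":0.03,"x":-0.01,"y":0,"z":0,"spin":0},{"hand":0.03,"x":-0.02,"y":-0.001,"z":0,"spin":0},{"hand":0.03,"x":-0.04,"y":-0.001,"z":0,"spin":0},{"hand":0.03,"x":-0.06,"y":-0.002,"z":0.02,"spin":0},{"hand":0.03,"x":-0.06,"y":-0.002,"z":0.06,"spin":0},{"hand":0.03,"x":-0.06,"y":-0.002,"z":0.1,"spin":0},{"hand":0.03,"x":-0.06,"y":-0.002,"z":0.14,"spin":0},{"hand":0.03,"x":-0.06,"y":0.038,"z":0.16,"spin":0},{"hand":0.03,"x":-0.04,"y":0.078,"z":0.17,"spin":0},{"hand":0.03,"x":-0.02,"y":0.118,"z":0.17,"spin":0},{"hand":0.03,"x":-0.02,"y":0.158,"z":0.17,"spin":0},{"hand":0.03,"x":-0.02,"y":0.198,"z":0.17,"spin":0},{"hand":0.03,"x":-0.02,"y":0.238,"z":0.17,"spin":0},{"hand":0.03,"x":-0.02,"y":0.278,"z":0.17,"spin":0},{"hand":0.03,"x":-0.02,"y":0.318,"z":0.17,"spin":0},{"hand":0.03,"x":-0.02,"y":0.318,"z":0.17,"spin":0}]'
python3 - <<'E'
from cell import state, read_camera
import cv2, numpy as np
c=read_camera("scene"); k=c["img"][160:260,270:440,::-1]; k=cv2.resize(k,(510,300),interpolation=cv2.INTER_CUBIC)
d=read_camera("top"); np.savez("top3.npz",**d); np.savez("scene3.npz",**c); m=d["img"][145:220,230:430,::-1]; m=cv2.resize(m,(800,300),interpolation=cv2.INTER_CUBIC)
o=np.zeros((600,800,3),np.uint8);o[:300,:510]=k;o[300:]=m
cv2.imwrite("pics/crop6.png",o)
E
```

```text
t: 15.23
eef_pos: [403.0, 72.3, 194.4]
tcp_rot: [3.141, -0.001, 1.614]
ft_force: [0.2, -0.4, -0.2]
opening: 0.309
```

View pics/crop6.png

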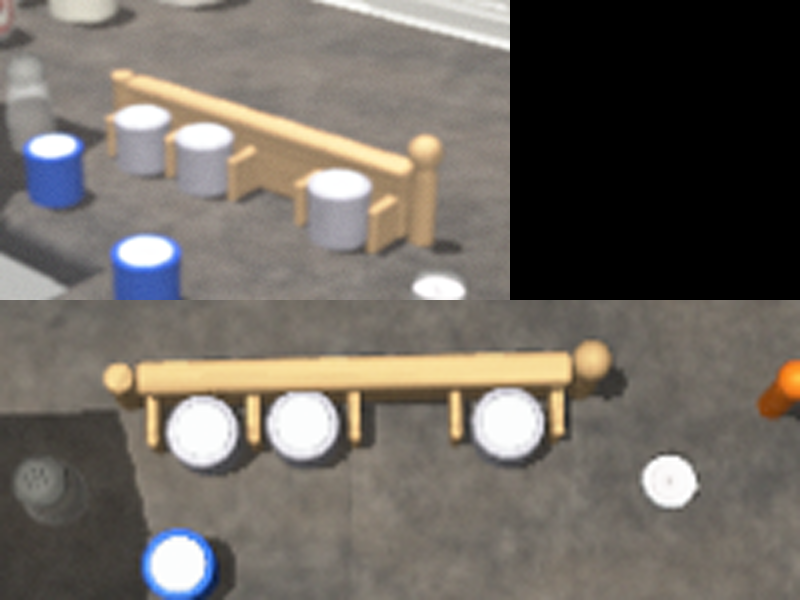

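The tin (crop 302,425) stands in the gap between the dividers at 253 and 354. I check the numbers before handing in.

Run:
```python
import numpy as np
from h import *
t=dict(np.load("top3.npz")); th=np.radians(2.1);R=np.array([[np.cos(th),np.sin(th)],[-np.sin(th),np.cos(th)]])
for k,u,v in(("tin",302,425),("left",202,431),("right",508,424)):
    w=ray(t,u/4+230-.4,v/4+145-.4,45)[:2]; print(k,np.round(w,1),np.round(R@(w-[484,-283]),1))
```

```text
tin [ 253.9 -252.5] [-228.8   38.9]
left [ 249.2 -187.9] [-231.2  103.7]
right [ 256.3 -385.4] [-231.3  -94. ]
```

Run:
```python
import numpy as np
from h import *
t=dict(np.load("top3.npz")); th=np.radians(2.1);R=np.array([[np.cos(th),np.sin(th)],[-np.sin(th),np.cos(th)]])
for k,u,v in(("tin",302,125),("left",202,131),("right",508,124)):
    w=ray(t,u/4+230-.4,v/4+145-.4,45)[:2]; print(k,np.round(w,1),np.round(R@(w-[484,-283]),1))
```

```text
tin [ 451.9 -248.9] [-30.8  35.3]
left [ 447.2 -182.4] [-33.1 101.9]
right [ 453.9 -385.6] [ -33.8 -101.4]
```

The tin is at rack (-31, 35), which is home. The left and right tins are where they started. Handing in.

```bash
python3 -c "
from cell import job_done; print(job_done())"
```

```text
the job is handed in; nothing more can be done
None
```

The loose steel spice tin is home in the third gap, and I handed the job in at about 15 s; the interface gives no verdict.

- **Counting:** the wooden ball is at the right end, so the third gap is at rack y = +34 mm. I ran the closed fingertips along the rail from the first gap to the third and lifted off. The force read about 11–12 N at the three stops along the slide (21 N at first touch).
- **Pushing:** I slid the tin sideways with one finger until it lined up with the gap. I then pushed it in with the fingers set 30 mm apart, until the force rose to 5 N against the back board.
- **Last checks:**
  - **Spice tin:** the top camera puts it at rack x = -30.8, y = 35.3 mm, against the target of -31, 34. It looks upright in the picture.
  - **Tins in the rack:** the left and right tins are within about 1 mm of where they started.
  - **Salt shaker and tealight:** they look unmoved, but I did not measure them.
  - **Robot:** the arm ended well clear, with about zero force on the tool.
- **Disagreements:** the two cameras differed by up to about 4 mm in the first measurements. My first run of the final position check used a wrong crop offset, so I corrected it and ran it again.

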